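Find the rocking pot lid and snap it home

ROBOT

A 7-joint arm with a two-finger parallel gripper is mounted at the origin on the work surface. World frame = base frame: x ahead of the robot, y to its left, z up, the work surface at z = 0. Lengths are in m, angles in rad, forces in N, time in s.
With the tool pointing down it reaches from about 0.425 to 0.925 m from the base axis. Payload 6.8 kg.
Tool frame: the origin (TCP) lies on the front face of the gripper's body, between the roots of the fingers; the fingertips stand 73 mm ahead of it and the grasp point (between the pads) lies 54 mm ahead of it (env.nose_length is the distance from the TCP to the fingertips, in m); z points along the fingers, y is the direction in which the jaws open and shut (so a half turn about z gives the same grasp; the last joint's range is limited). The gripper opens to 85 mm and grips with 20 to 120 N. Pads are 22 mm wide; open, the fingers measure 114 mm over their backs; the gripper's body (76 mm by 85 mm) begins 54 mm behind the grasp point. The pads swing forward as they close: fully open they stand 13 mm farther back than shut.
Start: joints at [1.136, 0.477, 0.022, 1.555, -0.011, 1.109, -0.083], TCP at [0.217, -0.639, 0.304] pointing down, gripper open.
Joint ranges: [-2.96, 2.96], [-0.34, 2.1], [-1.41, 1.46], [0.24, 2.44], [-1.37, 4.51], [0.17, 1.92], [-2.96, 2.96]. Speed limits (rad/s): [2.39, 2.39, 3.14, 3.14, 3.14, 3.14, 3.14].

INTERFACE

Orientations are given as a unit quaternion [w, x, y, z].
In Python, from cell import env, kin, camera, calibration, job gives the robot as it stands. The module is installed in compiled form; this text tells all that it offers. Calls block until the motion is done:
- env.reach(position, orientation): joint-space move of the TCP to a pose.
- env.movel(position, velocity=0.15, rot=None, stop_force=None): straight line of the TCP; rot=None keeps the orientation; velocity is the mean speed in m/s. With stop_force (N) it stops when the force on the tool has changed by that much, and returns True; else False.
- env.goto_joints(angles): joint-space move.
- env.grip(opening, f_grip=None): finger opening in m; f_grip is the grip in N (None keeps the last); returns when the fingers have stopped.
- env.dwell(seconds).
- kin.inverse_kinematics(position, orientation): joint angles nearest the present ones, or None.
- env.get_state(): the state.
- camera(name): name is "scene" or "top"; returns (picture, depth): 420x560x3 uint8, blue, green, red; 420x560 float32, m along the optical axis (not along the pixel's ray), 0 where there is no reading.
- calibration(name): a dict with "fx", "fy", "cx", "cy" (pixels), "k1" (the pictures are not rectified: a ray, as slopes to the right and down, at radius r is drawn at 1 + k1 r^2 times it, then the intrinsics apply), "rvec" (rotation vector, rad) and "tvec" (3), from world to camera coordinates, as OpenCV has them. Camera axes: x right, y down, z forward; pixel columns grow to the right and rows downward; lengths in m; the calibration is good to about 2 mm. A picture is of the moment at which its call begins. calibration takes no time and is no camera call.
A pose or a line that the arm cannot do raises env.PlanningError and nothing moves.
- job.job_done(): hands the job in, once; it reports no verdict.
The state is a dict: "time": time; "qpos": joint angles; "joint_velocities": joint speeds; "joint_torque": joint torques, N m; "tcp_pos": TCP position; "orientation": TCP orientation; "force": force on the tool from outside, world axes, zero at the start; "torque": the same for the moment, N m; "opening": finger opening in m.
Only numpy, scipy, OpenCV 4.12 (cv2) and the standard library are available. Lean on these libraries where they do the work, as an engineer would, in place of code of your own. Each camera call takes 0.05 s, during which the arm holds its last target. There are 200 camera calls.

TASK

One of the four orange screw-pot lids in the caddy has not snapped on: press near the edges of the lids with the fingertips until you find the one that rocks, tipping it so you are sure, and then press that lid in the middle until it is fully home and level. Only press: pull no lid up, pick nothing up, and leave the pencil, tools and other things on the bench where they are.

Things in the scene. Friction and masses are not known exactly. Their poses are not given: they have to be found in the camera images.
- caddy: Plywood caddy fixed to the bench, 235 x 265 mm (x, y), walls 36 mm high, holding four identical grey screw pots (2 by 2) with flat round orange lids with a flush red middle (lids 76 mm diameter, 8 mm thick; pot centres 105 mm apart along the caddy's x, 120 mm along its y). Origin: centre of its underside, at bench height. It is turned about the vertical by up to 0.4 rad.
- place_1 (a point): Centre of the top face of the lid at this place of the caddy, for a lid that is snapped home (75 mm above the bench; the unsnapped lid stands 4 to 5 mm higher, its skirt still covering the gap). Axes as the caddy's. Place at caddy x -52.5 mm, y +60 mm. Which place holds the unsnapped lid is not told: it differs from start to start.
- place_2 (a point): Centre of the top face of the lid at this place of the caddy, for a lid that is snapped home (75 mm above the bench; the unsnapped lid stands 4 to 5 mm higher, its skirt still covering the gap). Axes as the caddy's. Place at caddy x -52.5 mm, y -60 mm. Which place holds the unsnapped lid is not told: it differs from start to start.
- place_3 (a point): Centre of the top face of the lid at this place of the caddy, for a lid that is snapped home (75 mm above the bench; the unsnapped lid stands 4 to 5 mm higher, its skirt still covering the gap). Axes as the caddy's. Place at caddy x +52.5 mm, y +60 mm. Which place holds the unsnapped lid is not told: it differs from start to start.
- place_4 (a point): Centre of the top face of the lid at this place of the caddy, for a lid that is snapped home (75 mm above the bench; the unsnapped lid stands 4 to 5 mm higher, its skirt still covering the gap). Axes as the caddy's. Place at caddy x +52.5 mm, y -60 mm. Which place holds the unsnapped lid is not told: it differs from start to start.
- lid_seat (a joint): How far the unsnapped lid (whichever place it is at) has gone down on its pot, m: 0 to 0.001 at the start, 0.005 when snapped home; negative if pulled up. It moves only against about 12 N of friction, so pressing near its centre with 15 to 20 N snaps it down, and it stays there; pressing near its edge only rocks it. The three sound lids are rigid and stand firm.
- rock_x (a joint): How far the unsnapped lid is tipped about the caddy's x axis, rad: positive when its +y side goes up. 0 when level. A press of 3 to 5 N about 26 mm from its centre tips it 0.12 to 0.16 rad, until its edge meets the pot: the pressed edge gives way softly by 3 to 4 mm, starting above the level of a sound lid, and the far edge rises as much; a light spring levels it when let go. Snapped home, it cannot tip.
- rock_y (a joint): How far the unsnapped lid is tipped about the caddy's y axis, rad: positive when its -x side goes up. 0 when level. A press of 3 to 5 N about 26 mm from its centre tips it 0.12 to 0.16 rad, until its edge meets the pot: the pressed edge gives way softly by 3 to 4 mm, starting above the level of a sound lid, and the far edge rises as much; a light spring levels it when let go. Snapped home, it cannot tip.
- pencil: Bystander: flat red carpenter's pencil lying on the caddy floor in the lane between the pots, 146 x 14 x 8 mm along its x; origin: underside below the middle of the red part.
- screwdriver: Bystander: screwdriver lying flat beside the caddy, along its x; origin: underside.
- tape_measure: Bystander: yellow tape measure standing beside the caddy, 68 x 34 x 62 mm (x, y, z); origin: centre of underside.
- offcut: Bystander: pale wood offcut lying beyond the caddy, 120 x 45 x 30 mm; origin: centre of underside.
- glue_bottle: Bystander: white glue bottle with red cap standing to the right (-y), 60 mm diameter, 150 mm high; origin: centre of underside.
- mug: Bystander: blue mug standing to the left (+y), 80 mm diameter, 95 mm high; origin: centre of underside.
- brush: Bystander: hand brush lying to the right (-y), along its x; origin: underside.

How it is judged:
By the outcome, as a careful person would: the job done as asked, in the order asked, and still so for the second after the job is handed in, with the robot touching nothing.
It also fails if it takes over 45 s, if anything falls off the work surface, if the arm or the gripper's body presses on something with over 40 N, if the wrist force passes 120 N, or if a joint passes its speed limit or range.

## Working session

There is one attempt and no reset: what is moved stays moved. The work goes in short steps, each a Python script; the robot and the scene stay as the last script left them, time stands still between calls to the robot, and variables do not carry over. Pictures are saved under pics/ and viewed, about 8 in all and at most 12, crops included, and the job is handed in when it is done.

```bash
mkdir -p pics; python3 - <<'E'
from cell import env,camera,calibration
import cv2,numpy as np
for n in("top","scene"):
    p,d=camera(n); cv2.imwrite(f"pics/{n}0.png",p); np.savez(f"{n}0.npz",p=p,d=d); print(n,calibration(n))
s=env.get_state();print(s["time"],s["tcp_pos"],s["orientation"],s["force"],s["opening"],env.nose_length)
E
```

```text
top {'fx': 442.6571743097296, 'fy': 442.6571743097296, 'cx': 275.3101318489964, 'cy': 211.81652065116705, 'k1': 0.024127018714311468, 'rvec': array([ 2.1999495 , -2.18355351,  0.10127813]), 'tvec': array([-0.02596947,  0.54510611,  1.33992655])}
scene {'fx': 509.8316103105313, 'fy': 509.8316103105313, 'cx': 281.1659310863006, 'cy': 206.91931950203298, 'k1': 0.03848012857639247, 'rvec': array([ 0.63446811,  2.79311903, -0.89863441]), 'tvec': array([ 0.52575978, -0.14337192,  1.66552703])}
0.1 [ 0.21652997 -0.63889255  0.30303076] [-7.94016713e-04  9.86678119e-01  1.62682576e-01 -1.93575131e-04] [0.54707561 0.77386392 0.72489933] 0.08537136702823138 0.0726
```

View pics/top0.png

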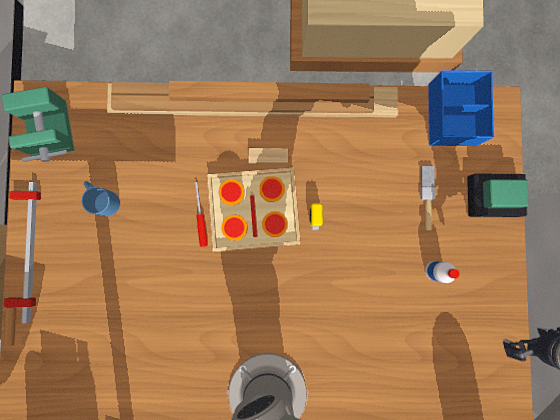

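View pics/scene0.png

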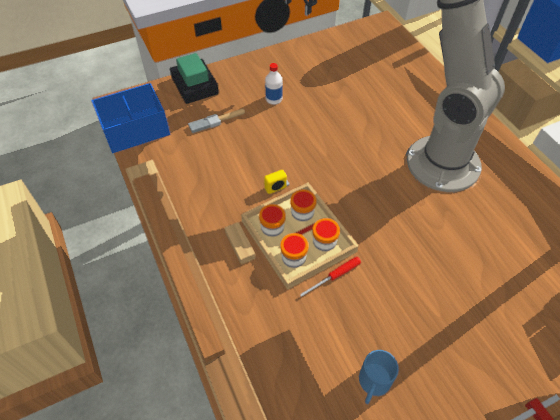

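```bash
cat > h.py <<'E'
import numpy as np,cv2
from cell import env,kin,camera,calibration
def ray(name,uv):
    c=calibration(name);R=cv2.Rodrigues(c["rvec"])[0]
    x=(np.asarray(uv,float)-[c["cx"],c["cy"]])/[c["fx"],c["fy"]]
    u=x.copy()
    for _ in range(10): u=x/(1+c["k1"]*(u**2).sum(-1,keepdims=True))
    d=np.c_[u,np.ones(len(u))]
    return -R.T@c["tvec"],d@R,u
def plane(name,uv,z):
    o,d,_=ray(name,uv); return o+d*((z-o[2])/d[:,2])[:,None]
def depthpts(name,uv,dep):
    o,d,_=ray(name,uv); return o+d*np.asarray(dep)[:,None]
def lids(name,p,roi):
    h=cv2.cvtColor(p,cv2.COLOR_BGR2HSV)
    m=((h[...,0]<20)|(h[...,0]>172))&(h[...,1]>215)&(h[...,2]>90)
    k=np.zeros_like(m);k[roi]=1
    m=(m&k).astype(np.uint8)
    cs=cv2.findContours(m,cv2.RETR_EXTERNAL,cv2.CHAIN_APPROX_NONE)[0]
    return [c for c in cs if cv2.contourArea(c)>250],m
E
python3 - <<'E'
from h import *
out=[]
for n,roi in(("top",np.s_[165:250,212:298]),("scene",np.s_[180:270,250:345])):
    f=np.load(n+"0.npz");cs,m=lids(n,f["p"],roi)
    v=f["p"].copy();cv2.drawContours(v,cs,-1,(255,0,0),1)
    out.append(cv2.resize(v[roi],None,fx=4,fy=4,interpolation=cv2.INTER_NEAREST)[:340,:])
    for c in cs:
        e=cv2.fitEllipse(cv2.convexHull(c)); P=plane(n,[e[0]],.075)[0]
        k=np.zeros(m.shape,np.uint8);cv2.circle(k,tuple(int(round(a)) for a in e[0]),7,1,-1)
        ii=np.argwhere((k>0)&(f["d"]>0));Z=depthpts(n,ii[:,::-1],f["d"][ii[:,0],ii[:,1]])[:,2]
        print(n,np.round(e[0],1),np.round(e[1],1),cv2.contourArea(c),P.round(4),"z",np.median(Z).round(4),Z.std().round(4))
cv2.imwrite("pics/c.png",np.hstack([o[:340] for o in out]))
E
```

```text
top [234.  227.2] [24.7 25. ] 460.5 [0.4948 0.1002 0.075 ] z 0.0766 0.0027
top [274.3 223.7] [24.3 24.7] 446.0 [ 0.506  -0.0181  0.075 ] z 0.0769 0.0028
top [231.1 191.8] [24.8 25.2] 465.0 [0.5995 0.1102 0.075 ] z 0.0811 0.0026
top [271.3 188.6] [24.3 24.7] 447.0 [ 0.61   -0.0086  0.075 ] z 0.0763 0.0025
scene [293.8 245.7] [25.6 26.7] 510.5 [0.5998 0.1136 0.075 ] z 0.0799 0.0024
scene [325.5 230.2] [23.9 27.1] 479.5 [0.4977 0.1065 0.075 ] z 0.0747 0.0027
scene [271.7 215.9] [23.1 25.2] 430.5 [ 0.6124 -0.0021  0.075 ] z 0.0752 0.0025
scene [302.7 200.9] [22.1 24.7] 406.5 [ 0.5088 -0.0114  0.075 ] z 0.0749 0.0025
```

View pics/c.png

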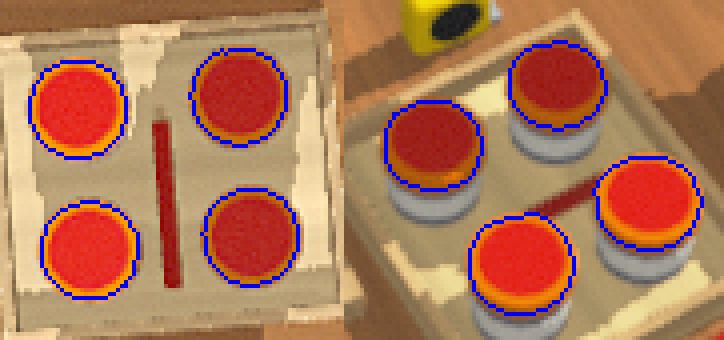

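```bash
cat >> h.py <<'E'
TH=0.0945; C=np.array([.5526,.0459]); R2=np.array([[np.cos(TH),-np.sin(TH)],[np.sin(TH),np.cos(TH)]])
Q=np.array([0,np.cos(TH/2),np.sin(TH/2),0])
PL={1:(-.0525,.06),2:(-.0525,-.06),3:(.0525,.06),4:(.0525,-.06)}
def xy(n,dx=0,dy=0): return C+R2@(np.array(PL[n])+[dx,dy])
N=env.nose_length
def st(t):
    s=env.get_state();print(t,"t%.2f"%s["time"],"tip",np.round(s["tcp_pos"]-[0,0,N],4),"F",np.round(s["force"],2),"op %.4f"%s["opening"]);return s
def over(n,dx=0,dy=0,h=.10): env.movel([*xy(n,dx,dy),N+h],velocity=.15)
def probe(n,dx=0,dy=0,F=3.5,low=.066):
    over(n,dx,dy); env.movel([*xy(n,dx,dy),N+.088],velocity=.05); st("pre")
    a=env.movel([*xy(n,dx,dy),N+low],velocity=.01,stop_force=1.2); s=st(f"touch {a}"); z1=s["tcp_pos"][2]
    if a:
        b=env.movel([*xy(n,dx,dy),z1-.006],velocity=.01,stop_force=F-1.2); s=st(f"press {b}"); print("travel mm",1e3*(z1-s["tcp_pos"][2]))
    return s
E
python3 - <<'E'
from h import *
env.grip(0.0)
env.reach([*xy(1,-.026),N+.16],Q); st("above")
probe(1,-.026)
over(1,-.026,h=.11); st("up")
E
```

```text
above t3.62 tip [0.4691 0.0975 0.16  ] F [-0.64 -0.22 -0.15] op 0.0000
pre t4.57 tip [0.4687 0.0982 0.088 ] F [-0.7   0.34 -0.25] op -0.0002
touch True t5.87 tip [0.4688 0.0982 0.0751] F [-0.87 -0.7   5.51] op -0.0002
press True t6.08 tip [0.4688 0.0983 0.0751] F [-0.61 -0.25  5.85] op -0.0002
travel mm 0.0019947916045648384
up t6.46 tip [0.4691 0.0982 0.1103] F [ 0.61  0.24 -1.11] op -0.0002
```

Place 1 is sound: it is rigid at 75.1 mm. Next I'll press place 3, which stands about 4.5 mm higher in the depth data.

```bash
python3 - <<'E'
from h import *
probe(3,.026)
p,d=camera("scene"); cv2.imwrite("pics/tip.png",cv2.resize(p[185:285,240:350],None,fx=5,fy=5,interpolation=cv2.INTER_CUBIC))
E
```

```text
pre t8.05 tip [0.6247 0.1129 0.0875] F [ 0.85  0.28 -0.29] op -0.0002
touch True t9.15 tip [0.6254 0.113  0.0785] F [0.8  0.68 1.47] op 0.0000
press True t9.47 tip [0.6259 0.113  0.077 ] F [0.04 1.01 3.42] op -0.0000
travel mm 1.573918683929365
```

View pics/tip.png

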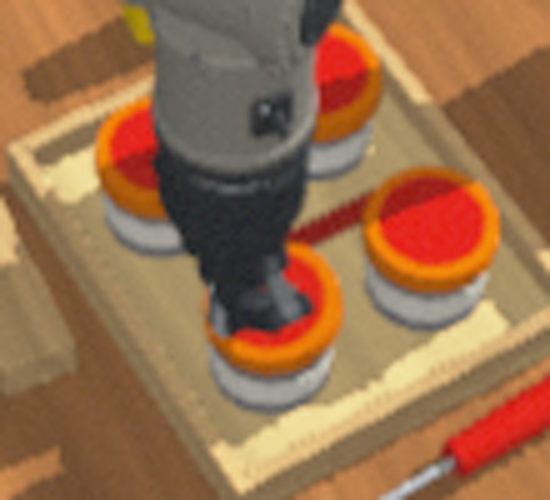

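The picture shows the shut fingertips on the far part of place 3's lid at about (265,310), with the near rim raised. The lid gives softly from 78.5 mm, so I'll press a little more to tip it fully.

```bash
python3 - <<'E'
from h import *
b=env.movel([*xy(3,.026),N+.0735],velocity=.006,stop_force=2.0); st(f"more {b}")
env.dwell(.3); st("hold")
over(3,.026,h=.095); st("up")
E
```

```text
more True t9.82 tip [0.6259 0.1131 0.0767] F [-1.13 -0.87  5.08] op 0.0002
hold t10.12 tip [0.6259 0.1131 0.0767] F [-0.94 -0.48  5.84] op -0.0002
up t10.40 tip [0.6252 0.1131 0.0953] F [ 0.65 -0.13 -0.39] op -0.0002
```

The lid tipped to its stop at about 5 N. I'll confirm on the opposite edge, then press the middle.

```bash
python3 - <<'E'
from h import *
probe(3,-.026,F=4.5)
over(3,-.026,h=.095)
over(3,h=.095); env.movel([*xy(3),N+.083],velocity=.03); st("pre c")
for z,f in((.070,14),(.070,6)):
    a=env.movel([*xy(3),N+z],velocity=.008,stop_force=f); s=st(f"centre {a}")
    if s["force"][2]>17: break
env.dwell(.3); st("hold")
E
```

```text
pre t11.29 tip [0.5733 0.1081 0.0873] F [0.27 0.03 0.17] op -0.0003
touch True t12.38 tip [0.573  0.1081 0.0786] F [-0.44  0.52  1.24] op 0.0000
press True t12.69 tip [0.5726 0.1081 0.0769] F [-0.26 -0.85  3.78] op 0.0000
travel mm 1.6579723767253252
pre c t13.84 tip [0.5991 0.1106 0.0829] F [ 0.52  0.39 -0.03] op 0.0000
centre True t14.96 tip [0.5993 0.1107 0.0751] F [-1.64 -1.48  6.38] op -0.0002
centre True t15.20 tip [0.5993 0.1107 0.0751] F [-0.28 -1.15  5.22] op 0.0000
hold t15.50 tip [0.5993 0.1107 0.0751] F [-1.21  0.13  5.17] op 0.0002
```

It is down to 75.1 mm. I'll add one firm press, then check by edge press and camera.

```bash
python3 - <<'E'
from h import *
a=env.movel([*xy(3),N+.070],velocity=.008,stop_force=13); st(f"firm {a}")
env.movel([*xy(3),N+.10],velocity=.05)
for dx,dy in((.026,0),(-.026,0)):
    probe(3,dx,dy,F=4); over(3,dx,dy)
over(3,-.026,h=.20)
env.reach([.45,-.25,.32],Q); st("clear")
roi={"top":np.s_[165:250,212:298],"scene":np.s_[180:270,250:345]};o=[]
for n in roi:
    p,d=camera(n);cs,m=lids(n,p,roi[n])
    for c in cs:
        e=cv2.fitEllipse(cv2.convexHull(c));k=np.zeros(m.shape,np.uint8);cv2.circle(k,tuple(int(round(a)) for a in e[0]),7,1,-1)
        ii=np.argwhere((k>0)&(d>0));P=depthpts(n,ii[:,::-1],d[ii[:,0],ii[:,1]])
        print(n,np.round(e[0],1),"z",np.median(P[:,2]).round(4))
    o.append(cv2.resize(p[150:270,190:355],None,fx=2.4,fy=2.4))
cv2.imwrite("pics/end.png",np.hstack(o))
E
```

```text
firm True t15.80 tip [0.5993 0.1108 0.0751] F [-1.79 -0.6   5.58] op -0.0000
pre t17.18 tip [0.6245 0.1129 0.0874] F [-0.23 -0.35  0.51] op -0.0003
touch True t18.48 tip [0.6251 0.1131 0.0749] F [ 0.12 -0.88  4.93] op -0.0002
press True t18.69 tip [0.6252 0.1131 0.0749] F [-0.59 -0.97  4.62] op 0.0003
travel mm 0.0009549913164985657
pre t19.90 tip [0.5733 0.1081 0.0873] F [-0.06 -1.06  0.21] op -0.0001
touch True t21.20 tip [0.5733 0.1081 0.075 ] F [-1.16  0.18  5.07] op 0.0001
press True t21.41 tip [0.5733 0.1081 0.0749] F [-1.15 -0.03  3.7 ] op 0.0001
travel mm 0.05292592187861045
clear t23.97 tip [ 0.4507 -0.2487  0.2473] F [ 1.19 -0.51 -0.26] op 0.0000
top [233.9 227.2] z 0.0765
top [274.4 223.8] z 0.0774
top [231.2 192. ] z 0.0762
top [271.3 188.8] z 0.0768
scene [293.9 246.6] z 0.0754
scene [325.5 230.4] z 0.0751
scene [271.7 215.8] z 0.0748
scene [302.7 200.6] z 0.0748
```

View pics/end.png

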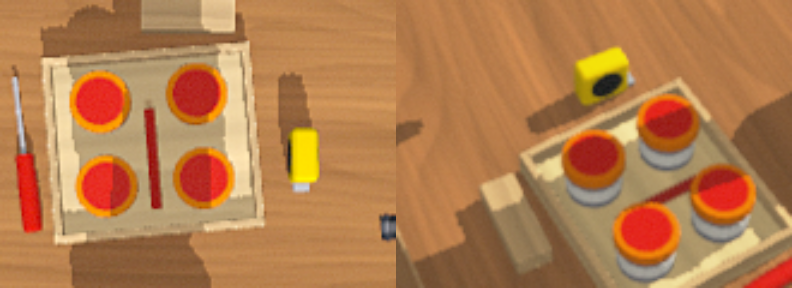

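All four lids are level and at the same height, the pencil and other things are unmoved, and the arm is clear.

```bash
python3 -c "
from cell import job
job.job_done()"
```

```text
the job is handed in; nothing more can be done
```

The unsnapped lid was at place_3. It is now pressed home and level, and the job is handed in at about 24 s on the robot's clock.

- **Finding it:** Depth from both cameras showed place_3 standing about 4.5 mm higher than the others. I pressed the edge of place_1 first, and it stood rigid at 75.1 mm. Place_3 then gave way softly on both its +x and -x edges, from 78.5 mm to about 76.8 mm. On the +x edge I pressed up to about 5 N, where it stopped tipping. I did not press places 2 and 4.
- **Seating it:** A press in the middle took it down to 75.1 mm.
- **Last checks:** Both edges of place_3 were rigid at 74.9 to 75.0 mm. Depth put it level with the other lids, to within about 1 mm. In the last pictures the pencil, screwdriver, tape measure and offcut had not moved. The mug, glue bottle and brush were outside those pictures, and the fingers never pressed near them.
- **One disagreement:** After the middle presses, including one firm extra press, the force read only 5 to 6 N, although I had set a 13 to 14 N stop. I took this to be the arm easing off once it stopped, and relied on the height and the rigid edges instead.

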